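# Hold the sprung lid of the wire case at 45 degrees

## Robot

A 6-joint arm with a two-finger parallel gripper is mounted at the origin on a cart in front of the work surface, level with it; the furniture and walls round the work are solid. World frame = base frame: x ahead of the robot, y to its left, z up, the work surface at z = 0. Lengths are in m, angles in rad, forces in N, time in s.
With the tool pointing down it reaches from about 0.425 to 0.95 m from the base axis. Payload 3.5 kg.
Tool frame: the origin (TCP) lies at the very end of the fingers, on their centre line; the grasp point (between the pads) lies 19 mm behind it (grip_depth is the distance from the TCP to the grasp point, in m); x points along the fingers, z is the direction in which the jaws open and shut, and the axes are right-handed (so a half turn about x gives the same grasp; the last joint's range is limited). The gripper opens to 85 mm and grips with 20 to 120 N. Pads are 22 mm wide; open, the fingers measure 114 mm over their backs; the gripper's body (76 mm by 85 mm) begins 54 mm behind the grasp point. The pads swing forward as they close: fully open they stand 13 mm farther back than shut.
Start: joints at [-1.47, 0.286, 1.577, -0, 1.279, -0.15], TCP at [0.168, -0.654, 0.201] pointing down, gripper open.
Joint ranges: [-2.77, 2.77], [-0.9, 2.22], [0.21, 2.48], [-1.53, 4.67], [0.24, 2.81], [-2.84, 2.84]. Speed limits (rad/s): [2.79, 2.79, 3.14, 3.14, 3.14, 3.14].

## Interface

Orientations are given as a unit quaternion [x, y, z, w].
In Python, from plant import get_state, read_camera, calibration, sign_off, recognise, grip_depth gives the robot as it stands. The module is installed in compiled form; this text tells all that it offers.
- The arm moves only by the tool servo_tool, never from a script. Its argument "deltas" is a list that holds one entry, the list of rows, each a list of 4 numbers: the shift along the world's x, y, z scaled (see below), then the turn about the world's z scaled (see below). In form: [[[tx, ty, tz, spin], ...]]. A call has exactly 5 rows; each row is the pose to reach, as a shift and turn from the pose commanded when the call began; what a row does not reach only later rows make up. The controller multiplies each number of a shift by 10 cm and each number of a turn by 90 degrees. A row lasts 1/10 s, in which the tool goes at most 50 mm and 8.59 degrees, less where a joint would pass 70% of its speed; a pose out of reach is approached as far as the arm can. A call with a number of a shift or a turn outside -1 to 1 is refused whole. A call with a gripper value outside its range is refused whole. "claw" is the gripper's target within -1 to 1 (fully open at 1, half-way at 0, shut at -1), set as the call begins (left out, the last holds). The fingers move at their own pace and stop on an object; "force" is the grip in N (left out, the last holds). Time passes only in rows, so rows that repeat a pose let the fingers close, or fill a call up. It gives the time, the measured TCP pose, the force and the opening at its end, in the units of the state.
- get_state(): the state, without advancing time (a new reading comes with each control period).
- read_camera(name): name is "scene" or "top" or "wrist"; returns the picture (420x560x3 uint8, blue, green, red); there is no depth.
- calibration(name): a dict with "intrinsics" (3x3 intrinsics, pixels), "dist" ([k1, k2, p1, p2, k3] as OpenCV has them; the pictures are not rectified), "R" (3x3) and "t" (3): a world point X has camera coordinates R X + t; the wrist camera has in their place "T_tool_cam" (4x4, takes a point from camera to tool coordinates, whose origin is the TCP and whose axes are the tool frame's). Camera axes: x right, y down, z forward; pixel columns grow to the right and rows downward; lengths in m; the calibration is good to about 2 mm. A picture is of the moment at which its call begins: read the wrist's pose just before it. calibration takes no time and is no camera call.
- sign_off(): hands the job in, once; it reports no verdict.
Trained networks look in the newest picture that a camera, given by its name, has taken for a name from the list of things; names that differ only in an ending like _2 or _b are one class to them, and where a whole thing is asked for, a point or a joint stands for the part that bears it (a point fixed in the world has none). Each returns a list of dicts, best first, with "p" (0 to 1); they miss things now and then, are a little off and sometimes report something else, mostly with a low value. They report only what shows in the picture. A call takes as long as a camera call.
- recognise(camera, query): "at" ([x, y, z] in m, in world coordinates, good to about 4 mm: the middle of the surface that is visible of it).
The state is a dict: "time": time; "qpos": joint angles; "dq": joint speeds; "joint_efforts": joint torques, N m; "eef_pos": TCP position; "tcp_rot": TCP orientation; "contact_force": force on the tool from outside, world axes, zero at the start; "wrist_torque": the same for the moment, N m; "opening": opening from 0.0 (shut) to 1.0 (fully open).
Only numpy, scipy, OpenCV 4.12 (cv2) and the standard library are available. Lean on these libraries where they do the work, as an engineer would, in place of code of your own. Each camera call takes 0.05 s, during which the arm holds its last target. There are 200 camera calls.

## Task

The wire in the grey spool case is about to be re-threaded, so its lid has to be held open: slide the bolt at the front of the case fully back, away from the lid's ear, then raise the sprung clear lid to 45 degrees above closed and finish with the gripper still holding it there, steady. Never let the lid drop shut, and leave the things lying around the case where they are.

Things in the scene. Friction and masses are not known exactly. Their poses are not given: they have to be found in the camera images.
- case: Grey metal case 130 (x) x 150 (y) x 70 mm high, fixed to the bench, a wire spool inside; clear hinged lid in an aluminium frame, 5 mm thick, top face 75 mm above the bench when closed. Origin: centre of its underside. Its x axis points from its front (bolt, towards the robot) to its back (hinge), z up, y to the left as seen from the front; it may be turned about z.
- lid_hinge (a point): Middle of the lid's hinge axis, at 65, 0, 70 mm in the case's frame. The axis runs along the case's y; the lid's front edge rises and goes back as it opens. Fixed to the case: it does not turn with the lid.
- lid_grip (a point): Centre of the lid's black drum grip: cylinder 24 mm in diameter, 30 mm long, lying along the case's y (flat ends left and right), on a 10 mm stem 40 mm over the lid's top. Lid closed: -45, 0, 115 mm in the case's frame (110 mm before, 45 mm above the hinge axis); at 45 degrees: 46 mm before, 110 mm above it. Pinched on its flat ends it can turn between the fingers.
- lid (a joint): Lid angle in rad: 0 closed, growing as it opens, 0.785 at 45 degrees, stop at 1.5. A weak spring and the lid's weight pull it shut at every angle below 60 degrees (2 to 6 N at the grip); it does not stay open by itself. While the bolt covers the ear it cannot be lifted.
- bolt_knob (a point): Grip point of the bolt's upright steel post, 14 mm in diameter, 40 mm long, its top 14 mm above this point. Bolt shut: -81, -25, 106 mm in the case's frame. The tongue under the post (top 80 mm above the bench) covers a 30 mm wide ear on the lid's front edge; the bolt slides along the case's -y (to the right as seen from the front) to free it.
- bolt (a joint): Bolt travel in m: 0 shut to 0.036 fully back (end stop); the ear is clear from 0.027 on. It stays where it is left, about 1.5 N of friction.
- spool_a: Loose bystander: small wire spool with pale flanges, 69 x 53 x 30 mm, to the left of the case. Origin: centre of its underside. Leave it alone.
- eraser: Loose bystander: sleeved eraser, 16 x 36 x 11 mm, to the right of the case. Origin: centre of its underside. Leave it alone.
- tape_roll_blue: Loose bystander: roll of tape lying flat, 72 mm in diameter, 19 mm high, right of and in front of the case. Origin: centre of its underside. Leave it alone.
- screwdriver: Loose bystander: screwdriver, 24 x 163 x 24 mm, on the right side of the bench. Origin: centre of its underside. Leave it alone.

How it is judged:
On the way, in this order (a step that is already met when the one before it is completed fails the run):
1. the bolt is fully back (at least 29 of its 36 mm) with the lid still shut (under 5 degrees) (value of joint bolt above 0.029 m and value of joint lid below 0.087 rad), for 0.1 s.
2. the gripper's fingers hold the lid at 45 degrees, give or take 5 (value of joint lid between 0.698 and 0.873 rad and contact force between the fingers and lid above 1 N and value of joint bolt above 0.029 m), for 0.3 s.
At the end, for the whole second after the job is handed in: Through the last second the lid stands at 45 degrees, give or take 5 (0.698 to 0.873 rad), without swinging (under 0.1 rad/s), carried by the gripper's fingers, which press on it with more than 1 N; the bolt is still back (over 29 mm) (all of step 2 and velocity of joint lid between -0.1 and 0.1 rad/s); the arm keeps its last pose, push and grip.
It fails at once if the lid drops or is slammed shut (closing faster than 2.5 rad/s) (velocity of joint lid below -2.5 rad/s).
It fails at once if a bystander is pushed more than 30 mm from its place (distance of any of spool_a, eraser, tape_roll_blue, screwdriver from where it was at the start of the episode above 0.03 m).
It also fails if it takes over 48 s, if anything falls off the work surface, if the arm or the gripper's body presses on something with over 40 N, if the wrist force passes 120 N, or if a joint passes its speed limit or range.

## Working session

There is one attempt and no reset: what is moved stays moved. The work goes in short steps, Python scripts to look and compute and a tool call to move; the robot and the scene stay as the last step left them, time stands still between calls to the robot, and variables do not carry over. Pictures are saved under pics/ and viewed, about 8 in all and at most 12, crops included, and the job is handed in when it is done.

Besides the shell and the picture viewer there is one more tool, called after "Request:" as name(argument=value, ...) on one line, values as JSON. servo_tool: Moves the arm, as the interface text tells. Its arguments: {"type":"object","properties":{"deltas":{"type":"array"},"claw":{"type":"number"},"force":{"type":"number"}},"required":["deltas"]}

```bash
mkdir -p pics; python3 - <<'E'
from plant import *
import cv2, numpy as np
s=get_state();print(s['time'],s['eef_pos'],s['tcp_rot'],s['opening'],grip_depth)
a=read_camera('scene');b=read_camera('top')
cv2.imwrite('pics/a.png',a);cv2.imwrite('pics/b.png',b)
for c in('scene','top'):
  for q in('case','bolt_knob','lid_grip','spool_a','eraser','tape_roll_blue','screwdriver'):
    print(c,q,[(np.round(d['at'],3).tolist(),round(d['p'],2)) for d in recognise(c,q)[:2]])
print(get_state()['time'])
E
```

```text
0.0 [ 0.16747802 -0.65313245  0.19969331] [ 0.43415731  0.55920259 -0.43291277  0.5580201 ] 1.0003621837656653 0.0187
scene case [([0.618, 0.01, 0.071], 0.83)]
scene bolt_knob [([0.619, -0.014, 0.072], 0.49)]
scene lid_grip [([0.618, -0.013, 0.071], 0.97), ([0.618, 0.008, 0.073], 0.7)]
scene spool_a [([0.632, 0.127, 0.033], 0.69)]
scene eraser []
scene tape_roll_blue [([0.4, -0.162, 0.018], 0.47)]
scene screwdriver []
top case [([0.611, -0.035, 0.08], 0.64)]
top bolt_knob []
top lid_grip [([0.616, -0.028, 0.075], 0.7)]
top spool_a [([0.635, 0.121, 0.028], 0.63)]
top eraser [([0.689, -0.147, 0.01], 0.39)]
top tape_roll_blue [([0.377, -0.18, 0.019], 0.7)]
top screwdriver [([0.409, -0.333, 0.02], 0.59)]
0.8
```

View pics/a.png

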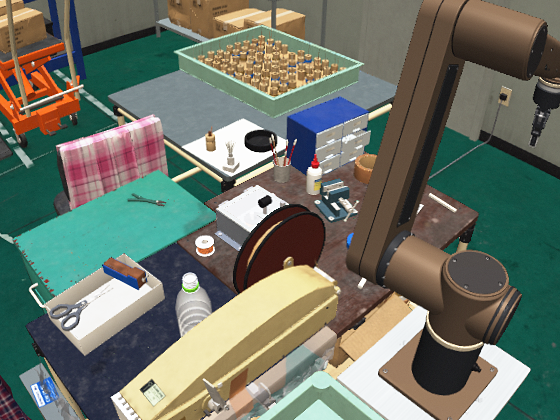

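View pics/b.png

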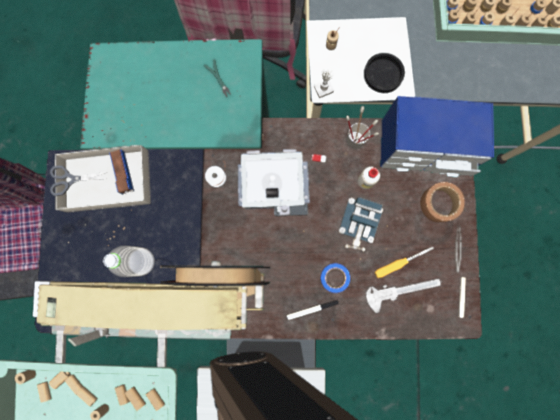

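The scene picture shows the case at about (252,215) with the drum at (265,201). The top picture shows the case at (272,180), drum at (272,193) and bolt near (284,209). A big reel stands in front and to the left. I'll zoom in next.

```bash
python3 - <<'E'
import cv2, numpy as np
a=cv2.imread('pics/a.png')[170:270,205:305];b=cv2.imread('pics/b.png')[140:220,230:330]
A=cv2.resize(a,(400,400),interpolation=2) ;B=cv2.resize(b,(400*1,320),interpolation=2)
c=np.zeros((500,800,3),np.uint8);c[:400,:400]=A;c[:320,400:]=B
cv2.imwrite('pics/c.png',c)
from plant import calibration
for n in('scene','top'):
  k=calibration(n);R=np.array(k['R']);print(n,-R.T@k['t'],R.round(2).tolist(),np.array(k['intrinsics']).round(1).tolist())
E
```

```text
scene [-0.21777195  0.6922632   0.94413484] [[-0.69, -0.72, 0.02], [-0.46, 0.42, -0.79], [0.56, -0.55, -0.62]] [[536.0, 0.0, 281.2], [0.0, 536.0, 207.5], [0.0, 0.0, 1.0]]
top [ 0.40666667 -0.06450784  1.06474279] [[0.01, -1.0, -0.02], [-0.99, -0.0, -0.14], [0.14, 0.02, -0.99]] [[413.0, 0.0, 276.9], [0.0, 413.0, 209.1], [0.0, 0.0, 1.0]]
```

View pics/c.png

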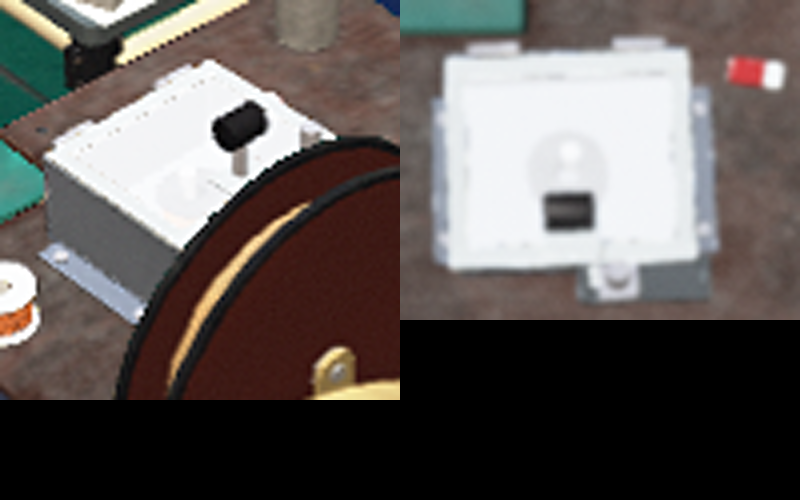

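```bash
cat > fit.py <<'E'
import cv2, numpy as np
from plant import calibration
from scipy.optimize import least_squares
def proj(n,P):
    k=calibration(n);return cv2.projectPoints(np.array(P,float),cv2.Rodrigues(np.array(k['R']))[0],np.array(k['t'],float),np.array(k['intrinsics']),np.array(k['dist'],float))[0][:,0]
def W(p,P):
    P=np.array(P,float);c,s=np.cos(p[2]),np.sin(p[2]);return np.c_[p[0]+c*P[:,0]-s*P[:,1],p[1]+s*P[:,0]+c*P[:,1],P[:,2]]
E
python3 - <<'E'
from fit import *
O={'top':([[-.045,0,.12],[.065,.075,.075],[.065,-.075,.075],[-.065,.075,.075],[-.065,-.075,.075],[-.081,-.025,.12]],
 [[272.2,193],[241.2,153],[302.5,152],[242.2,207],[304.5,205],[284.5,208.5]]),
'scene':([[-.045,0,.115],[.065,.075,.075],[.065,-.075,.075],[-.065,.075,.075]],[[265,201.5],[216.2,208.7],[257.5,185.5],[250.5,232]])}
f=lambda p:np.concatenate([(proj(n,W(p,P))-q).ravel() for n,(P,q) in O.items()])
r=least_squares(f,[.63,-.03,0],loss='soft_l1');print(r.x,np.degrees(r.x[2]));print(f(r.x).reshape(-1,2).round(1))
print(W(r.x,[[-.045,0,.115],[-.081,-.025,.106],[-.081,-.061,.106],[.065,0,.07]]).round(4))
E
```

```text
[ 0.61918415 -0.02863539  0.0388885 ] 2.22814715082138
[[ 0.2  0.6]
 [ 0.2  1.1]
 [-0.5 -0.2]
 [ 0.2 -1. ]
 [-0.3 -1.2]
 [-0.9  0. ]
 [ 1.3  0.9]
 [ 0.1 -0.4]
 [ 0.2 -0.7]
 [-0.1 -0.4]]
[[ 0.5742 -0.0304  0.115 ]
 [ 0.5392 -0.0568  0.106 ]
 [ 0.5406 -0.0927  0.106 ]
 [ 0.6841 -0.0261  0.07  ]]
```

Request:
servo_tool(deltas=[[[0.12,0.2,0.05,-0.03],[0.24,0.4,0.1,-0.06],[0.36,0.6,0.15,-0.09],[0.48,0.8,0.2,-0.12],[0.6,1.0,0.2,-0.135]]], claw=1, force=30)

```text
time: 1.3
eef_pos: [0.2281, -0.5536, 0.2223]
tcp_rot: [0.49, 0.509, -0.491, 0.51]
contact_force: [0.6, -0.6, -0.6]
opening: 1.0
```

```bash
python3 - <<'E'
from fit import *
for n,px in(('scene',(290,205)),('scene',(325,240)),('top',(268,267)),('top',(268,283)),('top',(215,267))):
  k=calibration(n);R=np.array(k['R']);u=cv2.undistortPoints(np.array([[px]],float),np.array(k['intrinsics']),np.array(k['dist'],float))[0,0]
  d=R.T@[u[0],u[1],1];c=-R.T@k['t']
  print(n,px,[(v,(c+d*(v-c[0])/d[0]).round(3).tolist()) for v in(.35,.38,.41)] if n=='scene' else [(z,(c+d*(z-c[2])/d[2]).round(3).tolist()) for z in(.1,.2)])
E
```

```text
scene (290, 205) [(0.35, [0.35, 0.113, 0.311]), (0.38, [0.38, 0.082, 0.278]), (0.41, [0.41, 0.051, 0.244])]
scene (325, 240) [(0.35, [0.35, -0.003, 0.152]), (0.38, [0.38, -0.04, 0.11]), (0.41, [0.41, -0.076, 0.068])]
top (268, 267) [(0.1, [0.405, -0.021, 0.1]), (0.2, [0.405, -0.026, 0.2])]
top (268, 283) [(0.1, [0.368, -0.021, 0.1]), (0.2, [0.372, -0.026, 0.2])]
top (215, 267) [(0.1, [0.404, 0.103, 0.1]), (0.2, [0.404, 0.085, 0.2])]
```

Request:
servo_tool(deltas=[[[0.13,0.2,0,0],[0.26,0.4,0,0],[0.39,0.6,0,0],[0.52,0.8,0,0],[0.65,1.0,0,0]]])

```text
time: 1.8
eef_pos: [0.293, -0.453, 0.2213]
tcp_rot: [0.49, 0.509, -0.49, 0.51]
contact_force: [-0.5, 0.0, 0.0]
opening: 1.003
```

Request:
servo_tool(deltas=[[[0.13,0.2,0,0],[0.26,0.4,0,0],[0.39,0.6,0,0],[0.52,0.8,0,0],[0.65,1.0,0,0]]])

```text
time: 2.3
eef_pos: [0.358, -0.353, 0.2213]
tcp_rot: [0.49, 0.509, -0.49, 0.51]
contact_force: [-0.4, -0.6, 0.1]
opening: 1.0
```

Request:
servo_tool(deltas=[[[0.13,0.2,0,0],[0.26,0.4,0,0],[0.39,0.6,0,0],[0.52,0.8,0,0],[0.65,1.0,0,0]]])

```text
time: 2.8
eef_pos: [0.423, -0.253, 0.2214]
tcp_rot: [0.49, 0.509, -0.49, 0.51]
contact_force: [0.9, -0.0, -0.0]
opening: 0.998
```

Request:
servo_tool(deltas=[[[0.13,0.2,0,0],[0.26,0.4,0,0],[0.39,0.6,0,0],[0.52,0.8,0,0],[0.6,1.0,0,0]]])

```text
time: 3.3
eef_pos: [0.4832, -0.153, 0.2214]
tcp_rot: [0.49, 0.509, -0.49, 0.51]
contact_force: [-0.6, 0.1, 0.2]
opening: 0.998
```

Request:
servo_tool(deltas=[[[0.13,0.2,0,0],[0.26,0.4,0,0],[0.39,0.6,0,0],[0.5,0.8,0,0],[0.5,0.9,0,0]]])

```text
time: 3.8
eef_pos: [0.5332, -0.0626, 0.2213]
tcp_rot: [0.49, 0.51, -0.49, 0.51]
contact_force: [-0.3, -0.0, 0.5]
opening: 0.998
```

```bash
cat >> fit.py <<'E'
from plant import *
from scipy.spatial.transform import Rotation as Ro
def wproj(s,P):
    k=calibration('wrist');T=np.eye(4);T[:3,:3]=Ro.from_quat(s['tcp_rot']).as_matrix();T[:3,3]=s['eef_pos']
    M=np.linalg.inv(T@np.array(k['T_tool_cam']))
    return cv2.projectPoints(np.array(P,float),cv2.Rodrigues(M[:3,:3])[0],M[:3,3],np.array(k['intrinsics']),np.array(k['dist'],float))[0][:,0]
E
python3 - <<'E'
from fit import *
s=get_state();im=read_camera('wrist')
print(s['time'],s['eef_pos'],s['tcp_rot'],s['contact_force'])
P=W([.6192,-.0286,.0389],[[-.045,0,.115],[-.081,-.025,.12],[-.081,-.025,.08],[.065,.075,.075],[-.065,.075,.075],[-.065,-.075,.075],[.065,-.075,.075]])
q=wproj(s,P);print(q.round())
for x in q: cv2.drawMarker(im,tuple(int(v) for v in np.clip(x,-9,900)),(0,0,255),0,12,1)
cv2.imwrite('pics/w1.png',im)
for n in('bolt_knob','lid_grip'): print(n,[(np.round(d['at'],4).tolist(),round(d['p'],2)) for d in recognise('wrist',n)[:2]])
E
```

```text
3.8 [ 0.53322748 -0.06256499  0.22126084] [ 0.48992194  0.50992729 -0.48967104  0.51007149] [-0.27339573 -0.02489114  0.47904603]
[[245. 146.]
 [274. 188.]
 [274. 178.]
 [162.  17.]
 [175. 161.]
 [324. 161.]
 [330.  16.]]
bolt_knob [([0.5457, -0.0596, 0.0839], 0.8), ([0.4112, -0.3295, 0.015], 0.3)]
lid_grip [([0.6224, -0.0285, 0.0734], 0.64), ([0.4095, -0.332, 0.0149], 0.2)]
```

View pics/w1.png

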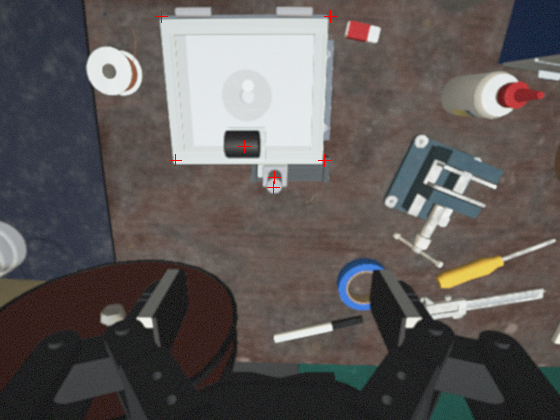

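The overlay agrees with the picture within about 4 px: post top at (274,186), drum at (242,145). Now I'll go down over the post.

Request:
servo_tool(deltas=[[[0.06,0.05,-0.2,0],[0.06,0.05,-0.4,0],[0.06,0.05,-0.6,0],[0.06,0.05,-0.8,0],[0.06,0.05,-1.0,0]]])

```text
time: 4.45
eef_pos: [0.5381, -0.0601, 0.1205]
tcp_rot: [0.49, 0.509, -0.491, 0.509]
contact_force: [-0.0, -0.6, 0.1]
opening: 0.999
```

Request:
servo_tool(deltas=[[[0,0,-0.1,0],[0,0,-0.2,0],[0,0,-0.3,0],[0,0,-0.3,0],[0,0,-0.3,0]]])

```text
time: 4.95
eef_pos: [0.5388, -0.059, 0.0915]
tcp_rot: [0.49, 0.509, -0.49, 0.51]
contact_force: [0.5, -0.6, -0.3]
opening: 1.001
```

Request:
servo_tool(deltas=[[[0,0,0,0],[0,0,0,0],[0,0,0,0],[0,0,0,0],[0,0,0,0]]], claw=-1, force=20)

```text
time: 5.45
eef_pos: [0.5386, -0.0588, 0.0913]
tcp_rot: [0.49, 0.51, -0.49, 0.51]
contact_force: [0.6, -0.1, -0.1]
opening: 0.147
```

Request:
servo_tool(deltas=[[[0,0,0,0],[0,0,0,0],[0,0,0,0],[0,0,0,0],[0,0,0,0]]])

```text
time: 5.95
eef_pos: [0.5385, -0.0589, 0.0911]
tcp_rot: [0.49, 0.51, -0.49, 0.51]
contact_force: [0.1, -0.4, -0.2]
opening: 0.005
```

```bash
python3 - <<'E'
from fit import *
s=get_state();im=read_camera('wrist')
q=wproj(s,W([.6192,-.0286,.0389],[[-.045,0,.115],[-.081,-.025,.12],[-.081,-.025,.08],[-.065,.075,.075],[-.065,-.075,.075]]));print(q.round())
cv2.imwrite('pics/w2.png',im)
E
```

```text
[[226. 195.]
 [277. 266.]
 [277. 234.]
 [119. 208.]
 [357. 207.]]
```

View pics/w2.png

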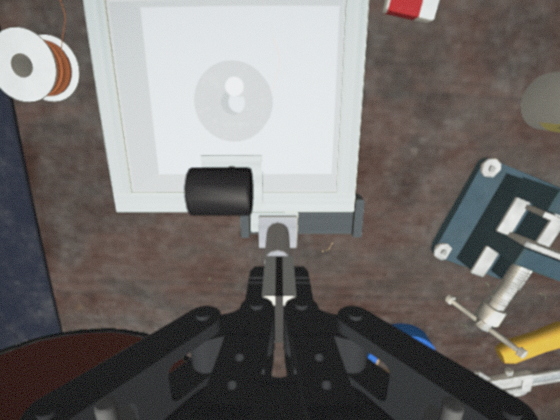

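The post's lower part shows at (277,235), just ahead of the fingertips at (280,270). Whether it is between the pads is unclear, so I'll zoom in.

```bash
python3 - <<'E'
from fit import *
s=get_state();im=cv2.imread('pics/w2.png')[190:340,200:360]
cv2.imwrite('pics/w2c.png',cv2.resize(im,(640,600),interpolation=2))
print(wproj(s,[s['eef_pos'],s['eef_pos']+np.array([0.011,0,0]),s['eef_pos']+np.array([-0.011,0,0])]).round(), calibration('wrist')['T_tool_cam'])
E
```

```text
[[281. 243.]
 [282. 226.]
 [280. 259.]] [[-4.72134260e-04 -3.20076001e-01  9.47391751e-01 -1.73879830e-01]
 [-2.75069280e-04 -9.47391780e-01 -3.20076148e-01  8.11368767e-02]
 [ 9.99999851e-01 -4.11717282e-04  3.59253042e-04 -1.35433365e-03]
 [ 0.00000000e+00  0.00000000e+00  0.00000000e+00  1.00000000e+00]]
```

View pics/w2c.png

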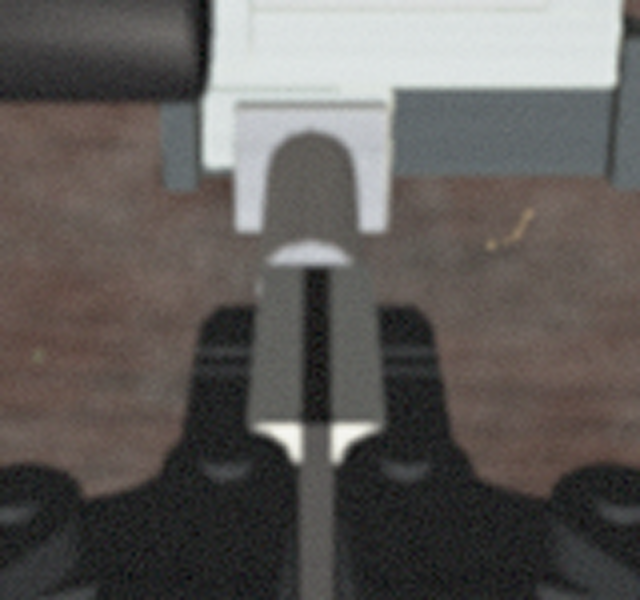

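The post cap shows at crop (310,250), directly at the pads, but the opening reading says shut. I'll test it with a small push along the bolt's travel.

Request:
servo_tool(deltas=[[[0,-0.02,0,0],[0,-0.04,0,0],[0,-0.06,0,0],[0,-0.08,0,0],[0,-0.1,0,0]]])

```text
time: 6.5
eef_pos: [0.5385, -0.0691, 0.0911]
tcp_rot: [0.49, 0.51, -0.49, 0.51]
contact_force: [0.4, 0.2, -0.3]
opening: -0.001
```

```bash
python3 - <<'E'
from fit import *
s=get_state();im=read_camera('wrist')
print(s['contact_force'],s['eef_pos'],s['opening'])
print(wproj(s,W([.6192,-.0286,.0389],[[-.045,0,.115],[-.081,-.025,.12],[-.081,-.025,.08],[-.065,.075,.075],[-.065,-.075,.075]])).round())
cv2.imwrite('pics/w3.png',cv2.resize(im[150:340,180:380],(600,570),interpolation=2))
E
```

```text
[ 0.44190365  0.24427701 -0.33974048] [ 0.53854852 -0.06909058  0.09111755] -0.0008847645669266656
[[205. 194.]
 [257. 265.]
 [261. 234.]
 [103. 207.]
 [341. 207.]]
```

View pics/w3.png

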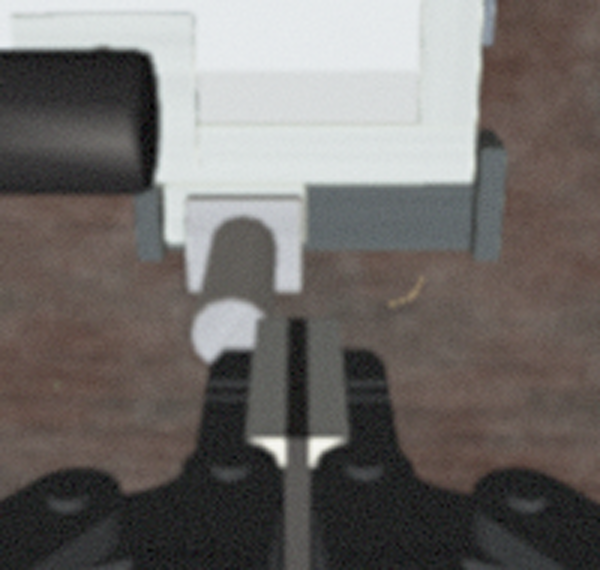

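Nothing touched the post while the fingers swept past it, and the pads hide its top disc. So the real fingertips sit well above the reported TCP, apparently about 35 mm. I'll work out that offset from the picture.

```bash
python3 - <<'E'
from fit import *
s=get_state()
for xo in(0,.006,.011):
  print(xo,[(h,wproj(s,[s['eef_pos']+np.array([xo,dy,h]) for dy in(.007,-.007)]).round().tolist()) for h in(0,.02,.03,.04,.05)])
print(s['qpos'])
for q in('bolt_knob','lid_grip'): print([(np.round(d['at'],4).tolist(),round(d['p'],2)) for d in recognise('wrist',q)[:2]])
E
```

```text
0 [(0, [[269.0, 243.0], [293.0, 243.0]]), (0.02, [[268.0, 258.0], [294.0, 259.0]]), (0.03, [[267.0, 268.0], [295.0, 269.0]]), (0.04, [[267.0, 278.0], [296.0, 279.0]]), (0.05, [[266.0, 290.0], [297.0, 291.0]])]
0.006 [(0, [[269.0, 233.0], [293.0, 234.0]]), (0.02, [[268.0, 248.0], [295.0, 249.0]]), (0.03, [[268.0, 257.0], [296.0, 258.0]]), (0.04, [[267.0, 267.0], [297.0, 268.0]]), (0.05, [[266.0, 278.0], [298.0, 279.0]])]
0.011 [(0, [[270.0, 225.0], [294.0, 226.0]]), (0.02, [[269.0, 240.0], [295.0, 241.0]]), (0.03, [[268.0, 248.0], [296.0, 249.0]]), (0.04, [[267.0, 257.0], [297.0, 258.0]]), (0.05, [[267.0, 268.0], [299.0, 269.0]])]
[-3.14848498e-01  1.16668043e-01  1.98918857e+00 -1.59318558e-04
  1.03560411e+00  1.21756853e+00]
[([0.5483, -0.0577, 0.0891], 0.76)]
[([0.6198, -0.0311, 0.0713], 0.86)]
```

Request:
servo_tool(deltas=[[[0,0.03,0.05,0],[0,0.06,0.1,0],[0,0.12,0.1,0],[0,0.12,0.1,0],[0,0.12,0.1,0]]], claw=1)

```text
time: 7.15
eef_pos: [0.5385, -0.0565, 0.1011]
tcp_rot: [0.49, 0.51, -0.49, 0.51]
contact_force: [-0.2, -0.5, -0.2]
opening: 0.848
```

Request:
servo_tool(deltas=[[[0,0,-0.08,0],[0,0,-0.16,0],[0,0,-0.24,0],[0,0,-0.3,0],[0,0,-0.3,0]]])

```text
time: 7.65
eef_pos: [0.5374, -0.0566, 0.0694]
tcp_rot: [0.49, 0.511, -0.491, 0.509]
contact_force: [0.5, 0.1, 0.0]
opening: 0.998
```

Request:
servo_tool(deltas=[[[0,0,-0.04,0],[0,0,-0.08,0],[0,0,-0.12,0],[0,0,-0.15,0],[0,0,-0.15,0]]])

```text
time: 8.15
eef_pos: [0.5381, -0.0567, 0.0555]
tcp_rot: [0.49, 0.51, -0.49, 0.509]
contact_force: [-1.0, 0.6, -0.5]
opening: 1.001
```

Request:
servo_tool(deltas=[[[0,0,0,0],[0,0,0,0],[0,0,0,0],[0,0,0,0],[0,0,0,0]]], claw=-1)

```text
time: 8.65
eef_pos: [0.5386, -0.057, 0.0563]
tcp_rot: [0.49, 0.509, -0.49, 0.51]
contact_force: [0.3, -1.2, 2.9]
opening: 0.158
```

Request:
servo_tool(deltas=[[[0,0,0,0],[0,0,0,0],[0,0,0,0],[0,0,0,0],[0,0,0,0]]])

```text
time: 9.15
eef_pos: [0.5387, -0.057, 0.0563]
tcp_rot: [0.49, 0.509, -0.49, 0.51]
contact_force: [0.2, -0.2, 1.8]
opening: 0.157
```

The post is now gripped: the opening is 0.157, or about 14 mm. I'll slide the bolt back.

Request:
servo_tool(deltas=[[[0,-0.07,0.01,0],[0.01,-0.14,0.01,0],[0.01,-0.21,0.01,0],[0.01,-0.28,0.01,0],[0.01,-0.34,0.01,0]]])

```text
time: 9.65
eef_pos: [0.5398, -0.0914, 0.0564]
tcp_rot: [0.491, 0.509, -0.49, 0.51]
contact_force: [5.7, 1.8, -8.0]
opening: 0.158
```

Request:
servo_tool(deltas=[[[0,-0.01,0,0],[0,-0.02,0,0],[0,-0.03,0,0],[0,-0.03,0,0],[0,-0.03,0,0]]])

```text
time: 10.15
eef_pos: [0.5398, -0.092, 0.0564]
tcp_rot: [0.492, 0.51, -0.489, 0.508]
contact_force: [6.0, 6.8, -6.8]
opening: 0.152
```

Request:
servo_tool(deltas=[[[0,0.03,0,0],[0,0.03,0,0],[0,0.03,0,0],[0,0.03,0,0],[0,0.03,0,0]]], claw=1)

```text
time: 10.65
eef_pos: [0.5396, -0.0913, 0.0574]
tcp_rot: [0.49, 0.509, -0.49, 0.51]
contact_force: [0.2, -0.0, 0.2]
opening: 0.984
```

Request:
servo_tool(deltas=[[[0,0,0.15,0],[0,0,0.35,0],[0,0,0.55,0],[0,0,0.75,0],[0,0,0.8,0]]])

```text
time: 11.15
eef_pos: [0.5415, -0.0916, 0.1412]
tcp_rot: [0.491, 0.508, -0.489, 0.512]
contact_force: [1.2, -0.6, 0.3]
opening: 0.999
```

```bash
python3 - <<'E'
from fit import *
s=get_state();im=read_camera('wrist')
print(s['time'],s['eef_pos'],s['contact_force'])
print(wproj(s,W([.6192,-.0286,.0389],[[-.045,.015,.115],[-.045,-.015,.115],[-.045,0,.127],[-.081,-.061,.12],[-.065,.075,.075],[-.065,-.075,.075]])).round())
for q in('bolt_knob',): print([(np.round(d['at'],4).tolist(),round(d['p'],2)) for d in recognise('wrist',q)[:2]])
cv2.imwrite('pics/w4.png',im)
E
```

```text
11.15 [ 0.54153112 -0.09163581  0.14119477] [ 1.1722693  -0.61602749  0.28123743]
[[163. 176.]
 [210. 175.]
 [181. 180.]
 [282. 231.]
 [108. 190.]
 [299. 189.]]
[([0.55, -0.0909, 0.0911], 0.64)]
```

View pics/w4.png

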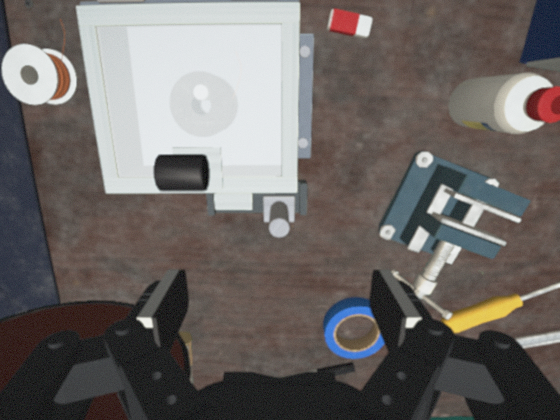

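The bolt is back: post at (279,220), ear clear at (232,202). The drum is at (181,173), about 2 mm from the estimate. Next I'll move over the drum and go down.

Request:
servo_tool(deltas=[[[0.07,0.13,0,0],[0.15,0.27,0,0],[0.24,0.42,0,0],[0.33,0.58,0,0],[0.36,0.63,0,0]]], claw=1, force=40)

```text
time: 11.75
eef_pos: [0.5758, -0.0253, 0.1359]
tcp_rot: [0.489, 0.511, -0.49, 0.51]
contact_force: [-0.4, 0.5, 0.5]
opening: 0.999
```

Request:
servo_tool(deltas=[[[0,0,-0.15,0],[0,0,-0.3,0],[0,0,-0.45,0],[0,0,-0.6,0],[0,0,-0.72,0]]])

```text
time: 12.25
eef_pos: [0.5744, -0.0281, 0.0627]
tcp_rot: [0.49, 0.51, -0.491, 0.509]
contact_force: [0.2, -0.5, 0.2]
opening: 1.004
```

```bash
python3 - <<'E'
from fit import *
s=get_state();im=read_camera('wrist')
print(s['time'],s['eef_pos'],s['contact_force'])
print(wproj(s,W([.6192,-.0286,.0389],[[-.045,.015,.115],[-.045,-.015,.115],[-.045,0,.127],[-.065,.075,.075],[-.065,-.075,.075]])).round())
cv2.imwrite('pics/w5.png',im)
E
```

```text
12.25 [ 0.57439506 -0.0281214   0.06273111] [ 0.22592088 -0.50805355  0.20562236]
[[253. 294.]
 [321. 294.]
 [287. 311.]
 [156. 283.]
 [413. 283.]]
```

View pics/w5.png

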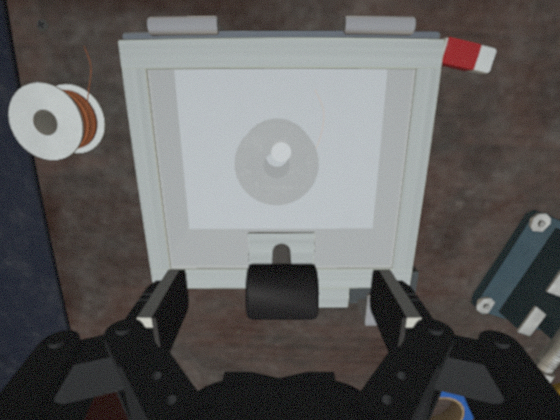

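The drum at (282,291) lies centred between the open pads, whose grey faces are at rows 270–320. I'll close on it.

Request:
servo_tool(deltas=[[[0,0,0,0],[0,0,0,0],[0,0,0,0],[0,0,0,0],[0,0,0,0]]], claw=-1, force=40)

```text
time: 12.8
eef_pos: [0.5763, -0.0293, 0.0665]
tcp_rot: [0.49, 0.509, -0.49, 0.511]
contact_force: [-1.2, -4.9, 1.9]
opening: 0.342
```

Request:
servo_tool(deltas=[[[0,0,0,0],[0,0,0,0],[0,0,0,0],[0,0,0,0],[0,0,0,0]]])

```text
time: 13.3
eef_pos: [0.5763, -0.0293, 0.0664]
tcp_rot: [0.49, 0.509, -0.49, 0.511]
contact_force: [-1.6, -5.0, 2.5]
opening: 0.343
```

Request:
servo_tool(deltas=[[[0.02,0,0.05,0],[0.04,0,0.09,0],[0.07,0,0.14,0],[0.1,0,0.18,0],[0.12,0,0.23,0]]])

```text
time: 13.8
eef_pos: [0.5855, -0.0289, 0.0854]
tcp_rot: [0.489, 0.511, -0.492, 0.509]
contact_force: [3.0, -5.3, -10.1]
opening: 0.339
```

Request:
servo_tool(deltas=[[[0.03,0,0.04,0],[0.06,0,0.08,0],[0.1,0,0.12,0],[0.13,0.01,0.16,0],[0.17,0.01,0.2,0]]])

```text
time: 14.3
eef_pos: [0.6017, -0.0283, 0.1057]
tcp_rot: [0.487, 0.511, -0.493, 0.508]
contact_force: [-1.1, -6.5, -7.5]
opening: 0.345
```

```bash
python3 - <<'E'
from fit import *
s=get_state();im=read_camera('wrist')
print(s['time'],s['eef_pos'],s['contact_force'],s['opening'])
cv2.imwrite('pics/w6.png',im)
E
```

```text
14.3 [ 0.6017149  -0.02825447  0.10567843] [-1.10465452 -6.49175653 -7.49411564] 0.3447741525561764
```

View pics/w6.png

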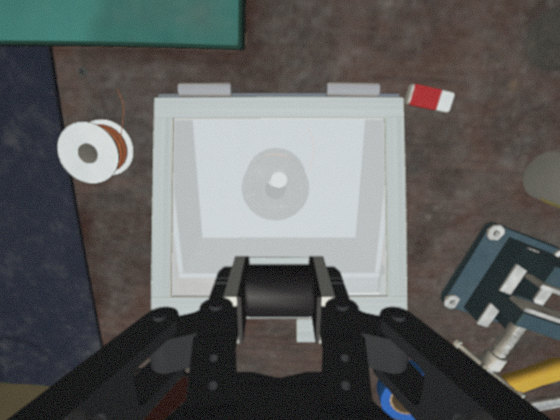

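The lid is rising with the drum held between the pads at (280,290). I'll carry on along the arc.

Request:
servo_tool(deltas=[[[0.04,0,0.04,0],[0.08,0,0.07,0],[0.12,0.01,0.1,0],[0.16,0.01,0.13,0],[0.21,0.01,0.15,0]]])

```text
time: 14.85
eef_pos: [0.6216, -0.0275, 0.1215]
tcp_rot: [0.487, 0.512, -0.494, 0.507]
contact_force: [-8.1, -6.6, 0.8]
opening: 0.345
```

Request:
servo_tool(deltas=[[[0.05,0,0.03,0],[0.09,0,0.05,0],[0.14,0.01,0.07,0],[0.14,0.01,0.07,0],[0.14,0.01,0.07,0]]])

```text
time: 15.35
eef_pos: [0.6371, -0.0269, 0.1294]
tcp_rot: [0.487, 0.511, -0.493, 0.509]
contact_force: [-5.1, -7.1, -0.2]
opening: 0.341
```

```bash
python3 - <<'E'
from fit import *
s=get_state();im=read_camera('wrist');sc=read_camera('scene')
print(s['time'],s['eef_pos'],s['contact_force'],s['opening'])
# angle from the arc: TCP offset from drum assumed fixed since grip
for d in ([.5763,-.0293,.0664],[.5750,-.0293,.0664],[.5763,-.0293,.0644]):
  e=s['eef_pos']-np.array(d);v=np.array([-.110+e[0],.045+e[2]]);print(np.degrees(np.arctan2(.045,-.11)-np.arctan2(v[1],v[0])),np.hypot(*v))
def lid(th,P):  # lid points given closed, case frame
  P=np.array(P,float);h=np.array([.065,0,.07]);q=P-h;c,s_=np.cos(th),np.sin(th)
  return np.c_[c*q[:,0]+s_*q[:,2],q[:,1],-s_*q[:,0]+c*q[:,2]]+h
pose=[.6192,-.0286,.0389]
P=[[-.065,.075,.075],[-.065,-.075,.075],[-.045,0,.115]]
out=np.zeros((420,800,3),np.uint8);out[:,:560]=im
for t in(40,45,50):
  print(t,'wrist',wproj(s,W(pose,lid(np.radians(t),P))).round().tolist(),'scene',proj('scene',W(pose,lid(np.radians(t),P))).round().tolist())
out[:300,560:]=cv2.resize(sc[150:250,210:290],(240,300),interpolation=2)
cv2.imwrite('pics/w7.png',out)
E
```

```text
15.35 [ 0.63707271 -0.02688135  0.12942652] [-5.11153831 -7.12830438 -0.17922745] 0.3409879664992806
43.25239702800595 0.11871416927227005
43.825923312478885 0.11818101812218912
43.64661745957865 0.12053696550848349
40 wrist [[151.0, 343.0], [414.0, 342.0], [284.0, 301.0]] scene [[240.0, 199.0], [283.0, 175.0], [251.0, 174.0]]
45 wrist [[143.0, 342.0], [422.0, 341.0], [284.0, 289.0]] scene [[238.0, 195.0], [281.0, 171.0], [249.0, 171.0]]
50 wrist [[135.0, 338.0], [431.0, 337.0], [285.0, 274.0]] scene [[235.0, 191.0], [279.0, 167.0], [246.0, 168.0]]
```

View pics/w7.png

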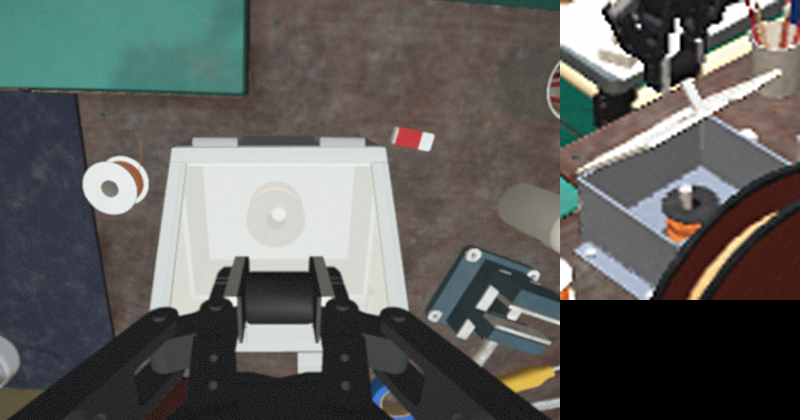

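The scene crop shows the lid edge-on with its front corner at (283,174), which means 40–41°. The drum row gives about 41°, and the arm's own position gives 43–44°. I'll raise it about 2.5° more.

Request:
servo_tool(deltas=[[[0.02,0,0.01,0],[0.05,0,0.02,0],[0.05,0,0.02,0],[0.05,0,0.02,0],[0.05,0,0.02,0]]])

```text
time: 15.95
eef_pos: [0.6416, -0.0267, 0.1313]
tcp_rot: [0.487, 0.511, -0.493, 0.508]
contact_force: [-5.6, -6.6, -0.5]
opening: 0.341
```

Request:
servo_tool(deltas=[[[0,0,0,0],[0,0,0,0],[0,0,0,0],[0,0,0,0],[0,0,0,0]]])

```text
time: 16.45
eef_pos: [0.6416, -0.0267, 0.1313]
tcp_rot: [0.487, 0.511, -0.493, 0.508]
contact_force: [-6.5, -6.4, -0.3]
opening: 0.344
```

```bash
python3 - <<'E'
from fit import *
s=get_state();im=read_camera('wrist');sc=read_camera('scene')
print(s['time'],s['eef_pos'],s['contact_force'],s['opening'])
e=s['eef_pos']-np.array([.5763,-.0293,.0664]);v=np.array([-.110+e[0],.045+e[2]]);print(np.degrees(np.arctan2(.045,-.11)-np.arctan2(v[1],v[0])))
def lid(th,P):
  P=np.array(P,float);h=np.array([.065,0,.07]);q=P-h;c,s_=np.cos(th),np.sin(th)
  return np.c_[c*q[:,0]+s_*q[:,2],q[:,1],-s_*q[:,0]+c*q[:,2]]+h
pose=[.6192,-.0286,.0389]
P=[[-.065,.075,.075],[-.065,-.075,.075],[.065,-.075,.075],[.065,.075,.075]]
big=cv2.resize(sc[150:250,210:310],(800,800),interpolation=2)
for t,col in((40,(255,0,0)),(45,(0,255,0)),(50,(0,0,255))):
  print(t,wproj(s,W(pose,lid(np.radians(t),[[-.045,0,.115],[-.057,0,.115],[-.033,0,.115]]))).round().tolist())
  q=(proj('scene',W(pose,lid(np.radians(t),P)))-[210,150]+.5)*8
  cv2.polylines(big,[q.astype(int)],True,col,1)
cv2.imwrite('pics/s8.png',cv2.resize(big,(600,600)))
cv2.imwrite('pics/w8.png',im)
g=im[:,270:290].mean((1,2));print([(i,int(g[i])) for i in range(250,340,4)])
E
```

```text
16.45 [ 0.64160367 -0.02668628  0.13133473] [-6.52226265 -6.4356411  -0.33459796] 0.3444341436077336
45.625717458820006
40 [[284.0, 307.0], [284.0, 333.0], [284.0, 281.0]]
45 [[284.0, 295.0], [284.0, 323.0], [284.0, 270.0]]
50 [[284.0, 281.0], [285.0, 309.0], [284.0, 256.0]]
[(250, 222), (254, 228), (258, 228), (262, 219), (266, 212), (270, 208), (274, 29), (278, 27), (282, 34), (286, 36), (290, 41), (294, 47), (298, 58), (302, 69), (306, 78), (310, 78), (314, 66), (318, 55), (322, 44), (326, 208), (330, 219), (334, 218), (338, 219)]
```

View pics/s8.png

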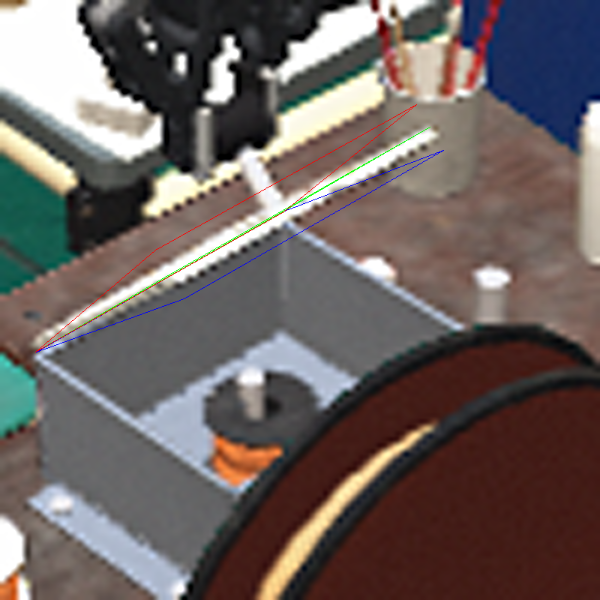

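The scene picture shows the lid edge-on along the overlaid 45° line, with its corner near (430,128) in the crop. The post is still back, at (490,290). I'll hand in.

```bash
python3 -c "
from plant import *
print(sign_off());s=get_state();print(s['time'],s['eef_pos'],s['contact_force'],s['opening'])"
```

```text
the job is handed in; nothing more can be done
None
the job is handed in; nothing more can be done
```

I slid the bolt back about 35 mm to its end stop. Then I pinched the lid's drum grip on its flat ends with 40 N, raised the lid to about 45°, and handed in with the gripper holding it there. `sign_off` gives no verdict.

**Last checks, at 16.5 s:**
- **Lid angle:** three estimates, all inside the 40–50° band. The scene camera overlay gave about 45°, the arm's own position 45.6°, and the wrist view of the drum about 43°.
- **Steadiness:** the tool position was the same in two readings 0.5 s apart. The opening of 0.344 (about 29 mm) fits the 30 mm drum.
- **Bolt:** the post still stood in its drawn-back position in the last scene picture.
- **Bystanders:** I never touched them. The spool and eraser looked undisturbed in the wrist pictures. I did not measure any of the four again at the end.

**Failed or disagreed:**
- **First grasp:** my first try at the post closed on nothing. The real fingertips sit about 30–40 mm above the reported TCP, so I went that much lower for both grasps.
- **Side force:** a steady side force of about 6 N, level in x and y, remained on the wrist in the final hold, far below the limits.

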